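Mount a glass bauble on its painting stick

ROBOT

A 6-joint arm with a two-finger parallel gripper is mounted at the origin on the work surface. World frame = base frame: x ahead of the robot, y to its left, z up, the work surface at z = 0. Lengths are in m, angles in rad, forces in N, time in s.
With the tool pointing down it reaches from about 0.15 to 0.775 m from the base axis. Payload 6.1 kg.
Tool frame: the origin (TCP) lies on the mounting face of the last link; the fingertips stand 173 mm ahead of it and the grasp point (between the pads) lies manip.grasp_offset ahead of it (manip.grasp_offset is the distance from the TCP to the grasp point, in m); z points along the fingers, y is the direction in which the jaws open and shut (so a half turn about z gives the same grasp; the last joint's range is limited). The gripper opens to 85 mm and grips with 20 to 120 N. Pads are 22 mm wide; open, the fingers measure 114 mm over their backs; the gripper's body (76 mm by 85 mm) begins 54 mm behind the grasp point. The pads swing forward as they close: fully open they stand 13 mm farther back than shut.
Start: joints at [-1.264, 0.126, -0.04, 1.405, 0, 1.571], TCP at [0.159, -0.5, 0.405] pointing down, gripper open.
Joint ranges: [-2.72, 2.72], [-0.95, 1.95], [-1.27, 1.35], [-1.78, 2.02], [-1.46, 1.47], [-3.14, 3.14]. Speed limits (rad/s): [2.39, 2.39, 3.01, 3.14, 3.14, 3.14].

INTERFACE

Orientations are given as a 3x3 rotation matrix whose columns are the frame's x, y, z axes.
In Python, from cell import manip gives the robot as it stands.
- The arm moves only by the shell command python3 -m creep 'ROWS' [OPENING]. ROWS is JSON, a list of rows, each an object of numbers: "x", "y", "z": the shift along the tool's x, y, z in m; "twist": the turn about the tool's z in degrees. A call has 1 to 10 rows; each row is the pose to reach, as a shift and turn from the pose commanded when the call began, along the tool's axes at that moment; what a row does not reach only later rows make up. A row lasts 1/8 s, in which the tool goes at most 62.5 mm and 10.7 degrees, less where a joint would pass 70% of its speed; a pose out of reach is approached as far as the arm can. A call with a gripper value outside its range is refused whole. OPENING is the finger opening in m, from 0 to 0.0854, set as the call begins (- or left out, the last holds). The fingers move at their own pace and stop on an object; the grip force is fixed at half the most. Time passes only in rows, so rows that repeat a pose let the fingers close. It gives the time, the measured TCP pose, the force and the opening at its end, in the units of the state.
- manip.sense(): the state, without advancing time (a new reading comes with each control period).
- manip.grab_frame(name): name is "scene" or "top"; returns a dict with "image" (400x640x3 uint8, red, green, blue), "intrinsics" (3x3 intrinsics, pixels), "dist" ([k1, k2, p1, p2, k3] as OpenCV has them; the pictures are not rectified), "cam_to_world" (4x4, takes a point from camera to world coordinates). Camera axes: x right, y down, z forward; pixel columns grow to the right and rows downward; lengths in m; the calibration is good to about 2 mm. A picture is of the moment at which its call begins. There is no depth.
- manip.hand_in(): hands the job in, once; it reports no verdict.
The state is a dict: "t": time; "joint_pos": joint angles; "joint_vel": joint speeds; "tau": joint torques, N m; "ee_pos": TCP position; "eef_rot": TCP orientation; "wrist_force": force on the tool from outside, world axes, zero at the start; "wrist_torque": the same for the moment, N m; "gripper_width": finger opening in m.
Only numpy, scipy, OpenCV 4.12 (cv2) and the standard library are available. Lean on these libraries where they do the work, as an engineer would, in place of code of your own. Each camera call takes 0.05 s, during which the arm holds its last target.

TASK

Put the silver bauble on its painting stick: take the corked stick out of the wooden block, lower it into the bauble's neck until the cork plugs the neck with its rim down on the glass lip, and keep pushing the stick down through the cork until you feel its rubber tip bottom out inside the ball. The glass is thin and the depth differs from ball to ball, so go slowly and stop pressing as soon as it bottoms, with no more than 20 N on the glass. Let go and leave the stick standing upright and bottomed with the cork still seated, and disturb nothing else on the bench.

Things in the scene. Friction and masses are not known exactly. Their poses are not given: they have to be found in the camera images.
- stick_mid (a point): centre (half-way up) of the painting stick: a loose upright round wooden stick, 10 mm diameter, 165 mm long, about 40 g with its cork, upper 48 mm painted blue, standing in one of the three holes of the block; z axis along the stick, up. It carries the brown cork. There is free stick to grip above the cork (at the start the cork's top is 68 to 82 mm from the tip; once mounted, at most 115 mm), so grip it 140 to 155 mm from the tip
- stick_tip (a point): bottom end of the stick's black rubber tip (10 mm diameter, 10 mm long, edge bevelled 2.5 mm; the rubber gives about 1 mm for every 6 N pressed on it), 82.5 mm below stick_mid; same axes
- tip: the black rubber tip itself; its origin is the same point as stick_tip
- cork_face (a point): centre of the underside of the cork's wide rim, on the stick's axis. The cork is a plug sliding along the stick with steady friction of about 5 N either way (it stays where it is left): wide rim 28 mm diameter, 12 mm high above this point; below this point a tapered plug 10 mm long, 13.6 mm diameter at the rim and 11.4 mm at its nose. At the start this point lies 56 to 70 mm above the stick's tip; always less than the ball is deep, so the cork lands first
- neck_rim (a point): centre of the mouth of the bauble's glass neck, at the top of the lip, 120 mm above the bench; z up. The neck is a vertical round tube, bore 16 mm, flaring to about 20 mm in the top 5 mm, lip 24 mm outside
- bauble: silver glass ball 80 mm in diameter with painted bands and a neck on top, closed at the bottom, clasped firmly neck-up by three sprung fingers in a grey weighted nest (96 mm diameter) fixed to the bench; origin on the bench under its centre. The glass bottom, indented by an unknown amount and not visible, lies somewhere between 80 and 102 mm below neck_rim; it is flat within 12 mm of the axis. The glass bears up to 20 N from stick, tip and cork together
- block: wooden block fixed to the bench, 62 x 215 x 40 mm (x, y, z), origin under its centre; three blind holes 11.5 mm wide, 28 mm deep, in its top at y = -75, 0 and +75 mm hold the upright sticks
- stick_b: bystander: thinner stick with a red end and no cork, 8 mm diameter, 128 mm long, loose in a hole of the block; origin at its bottom end
- stick_c: bystander: thinner stick with a yellow end and no cork, 8 mm diameter, 128 mm long, loose in a hole of the block; origin at its bottom end
- jar: bystander: closed glass paint jar with a red lid, 60 mm diameter, 62 mm high; origin under its centre
- mug: bystander: blue mug, 80 mm diameter, 92 mm high; origin under its centre
Not all that is in view belongs to the job. What is shaped like the part that bears stick_mid but turquoise is not meant.

How it is judged:
On the way, in this order (a step that is already met when the one before it is completed fails the run):
1. the stick is drawn out of the block (height (world z) of stick_tip above 0.06 m), for 0.1 s.
2. the cork sits on the neck's lip and the rubber tip is pressed on the bottom of the glass inside (contact force between tip and bauble above 1 N and z of stick_tip in the frame of neck_rim below -0.077 m and z of cork_face in the frame of neck_rim below 0.003 m and horizontal distance between cork_face and neck_rim below 0.004 m), for 0.15 s.
At the end, for the whole second after the job is handed in: The stick stands at rest in the bauble, within 0.1 rad of upright, its rubber tip resting on the bottom of the glass inside, and the cork plugs the neck with its rim within 4 mm of the lip in height and 4 mm of centre (contact force between tip and bauble above 0.05 N and z of stick_tip in the frame of neck_rim below -0.077 m and z of cork_face in the frame of neck_rim below 0.004 m and horizontal distance between cork_face and neck_rim below 0.004 m and angle between stick_mid's own z axis and vertical below 0.1 rad and linear speed of tip below 0.01 m/s); the robot touches nothing.
It fails at once if stick, tip and cork load the glass with more than 20 N (contact force between bauble and stick above 20 N).
It fails at once if the robot itself presses on the bauble or its nest with more than 5 N (contact force between the arm and bauble above 5 N).
It fails at once if another stick, the jar or the mug is displaced by more than 25 mm or knocked over (distance of any of stick_b, stick_c, jar, mug from where it was at the start of the episode above 0.025 m or angle between any of jar, mug's own z axis and vertical above 0.5 rad).
It also fails if it takes over 58 s, if anything falls off the work surface, if the arm or the gripper's body presses on something with over 40 N, if the wrist force passes 120 N, or if a joint passes its speed limit or range.

## Working session

There is one attempt and no reset: what is moved stays moved. The work goes in short steps, Python scripts to look and compute and a shell command to move; the robot and the scene stay as the last step left them, time stands still between calls to the robot, and variables do not carry over. Pictures are saved under pics/ and viewed, and the job is handed in when it is done.

```bash
mkdir -p pics; ls; python3 - <<'E'
from cell import manip
import cv2
print(manip.grasp_offset, manip.sense())
for n in("scene","top"):
    f=manip.grab_frame(n); cv2.imwrite(f"pics/{n}0.png",f["image"][:,:,::-1])
    print(n,f["intrinsics"],f["dist"],f["cam_to_world"])
E
```

```text
pics
0.1547 {'t': 0.0, 'joint_pos': array([-1.26400791e+00,  1.26370917e-01, -4.06122246e-02,  1.40543802e+00,
       -7.25925042e-07,  1.57085112e+00]), 'joint_vel': array([ 0.00065026, -0.00030286, -0.00084098, -0.00155113, -0.0010044 ,
       -0.00030785]), 'tau': array([-6.55762669e-04, -4.35913610e+01,  3.52924454e+01,  1.74352195e-02,
        9.50831077e-05,  9.71036457e-06]), 'ee_pos': array([ 0.1585051 , -0.50034782,  0.4039311 ]), 'eef_rot': array([[ 9.53324924e-01,  3.01945934e-01, -4.91389044e-04],
       [ 3.01946334e-01, -9.53323666e-01,  1.54874697e-03],
       [-8.14955012e-07, -1.62483221e-03, -9.99998680e-01]]), 'wrist_force': array([-0.2282576 , -0.34854797, -0.20744191]), 'wrist_torque': array([-0.00471996,  0.00217253, -0.01112612]), 'gripper_width': 0.0856203156963169}
scene [[478.15081639   0.         317.91224822]
 [  0.         478.15081639 199.41566678]
 [  0.           0.           1.        ]] [-0.10987916  0.          0.          0.          0.        ] [[ 0.27337974  0.64128856 -0.71694665  1.43435974]
 [ 0.96188502 -0.18719851  0.19933369 -0.311746  ]
 [-0.00638093 -0.74411404 -0.66802214  0.87205057]
 [ 0.          0.          0.          1.        ]]
top [[382.74043366   0.         317.14496875]
 [  0.         382.74043366 197.39669428]
 [  0.           0.           1.        ]] [-0.01743586  0.          0.          0.          0.        ] [[-0.0101383  -0.98403684  0.17767584  0.41407319]
 [-0.99993167  0.01101091  0.00392586 -0.08220158]
 [-0.00581956 -0.1776239  -0.98408124  1.11970701]
 [ 0.          0.          0.          1.        ]]
```

View pics/scene0.png

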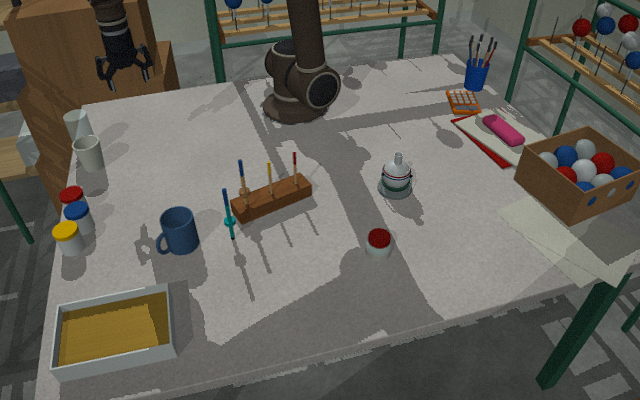

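View pics/top0.png

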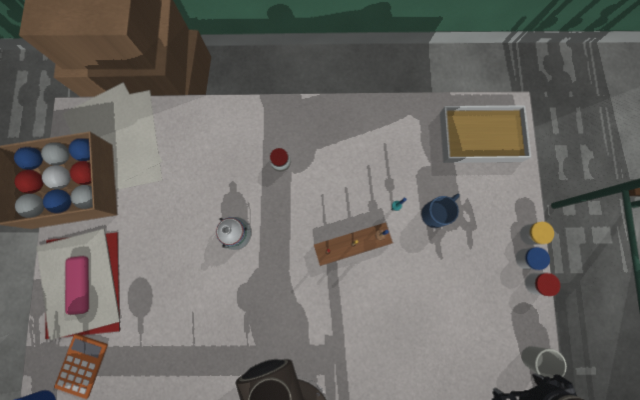

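Scene picture: the block is at (270,197). The blue-ended corked stick is in its left hole with its top at about (240,162). The turquoise decoy is at (228,212), the bauble at (397,175) with its lip at (399,155), the mug at (178,230) and the jar at (378,242). I'll zoom in to measure.

```bash
python3 - <<'E'
import cv2,numpy as np
s=cv2.imread("pics/scene0.png");t=cv2.imread("pics/top0.png")
a=cv2.resize(s[140:260,200:330],None,fx=6,fy=5,interpolation=cv2.INTER_CUBIC)
a=cv2.resize(s[145:245,210:320],None,fx=6,fy=6,interpolation=cv2.INTER_CUBIC);cv2.imwrite("pics/zs_block.png",a)
b=cv2.resize(s[145:205,365:430],None,fx=9,fy=9,interpolation=cv2.INTER_CUBIC)
c=cv2.resize(t[205:255,205:255],None,fx=10,fy=10,interpolation=cv2.INTER_CUBIC)
cv2.imwrite("pics/zs_b.png",b);cv2.imwrite("pics/zt_b.png",c)
cv2.imwrite("pics/zt_block.png",cv2.resize(t[190:270,310:410],None,fx=7,fy=7,interpolation=cv2.INTER_CUBIC))
E
```

```text
(no output)
```

View pics/zs_block.png

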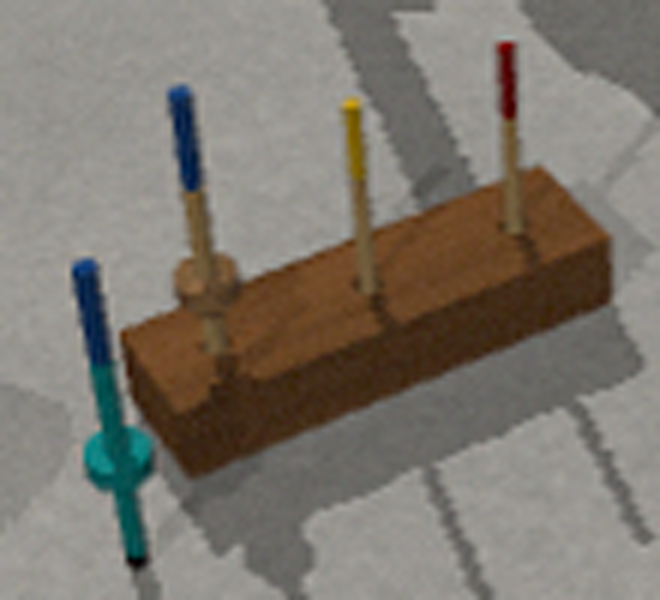

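View pics/zs_b.png

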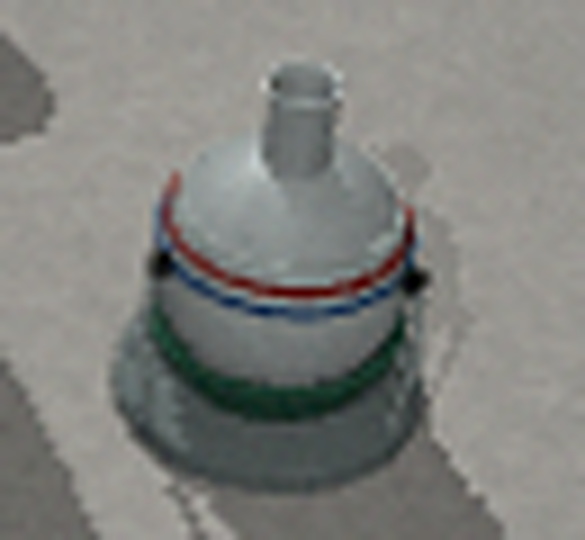

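View pics/zt_b.png

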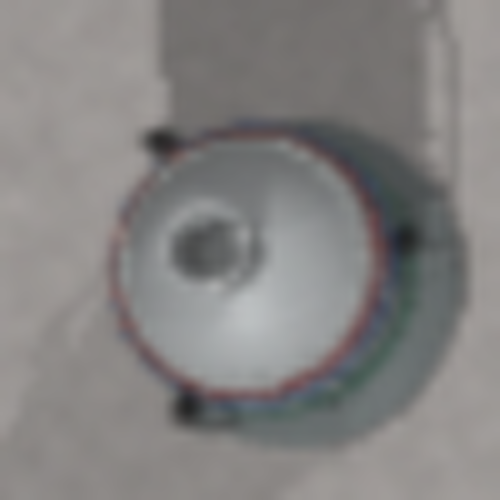

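View pics/zt_block.png

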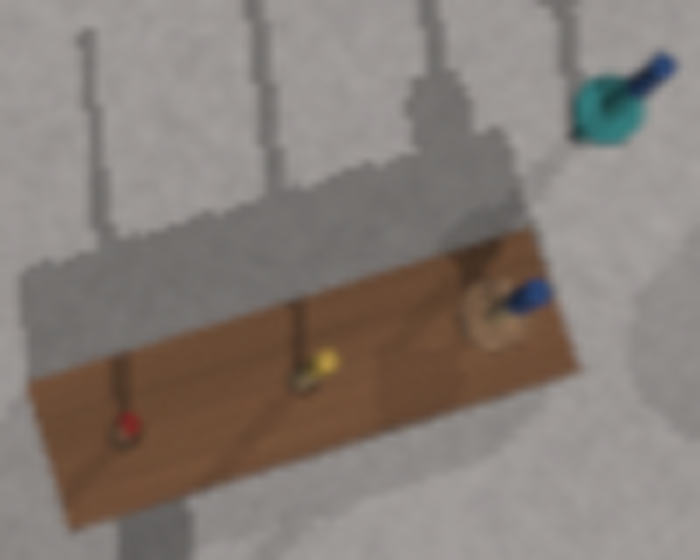

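```bash
cat > h.py <<'E'
import cv2,numpy as np
from cell import manip
def ray(f,p):
    u=cv2.undistortPoints(np.array([[p]],float),f["intrinsics"],np.array(f["dist"]))[0,0]
    T=f["cam_to_world"]; return T[:3,3],T[:3,:3]@np.array([u[0],u[1],1.])
def onz(f,p,z):
    o,d=ray(f,p); return o+d*(z-o[2])/d[2]
def tri(fa,pa,fb,pb):
    o1,d1=ray(fa,pa);o2,d2=ray(fb,pb)
    s=np.linalg.lstsq(np.c_[d1,-d2],o2-o1,rcond=None)[0]
    a=o1+s[0]*d1;b=o2+s[1]*d2; return (a+b)/2,np.linalg.norm(a-b)
def proj(f,P):
    T=np.linalg.inv(f["cam_to_world"])
    return cv2.projectPoints(np.array(P,float).reshape(-1,1,3),cv2.Rodrigues(T[:3,:3])[0],T[:3,3],f["intrinsics"],np.array(f["dist"]))[0][:,0]
def blobs(f,lo,hi,box,amin=5):
    x0,y0,x1,y1=box
    h=cv2.cvtColor(f["image"],cv2.COLOR_RGB2HSV)[y0:y1,x0:x1]
    m=cv2.inRange(h,np.array(lo),np.array(hi))
    n,l,st,c=cv2.connectedComponentsWithStats(m)
    return [(st[i].tolist(),(c[i]+[x0,y0]).round(2),np.argwhere(l==i)[:,::-1]+[x0,y0]) for i in range(1,n) if st[i][4]>=amin]
E
python3 - <<'E'
from h import *
s=manip.grab_frame("scene");t=manip.grab_frame("top")
for n,f,b in(("s",s,(210,145,320,250)),("t",t,(310,190,410,270))):
    for x in blobs(f,(105,100,40),(125,255,255),b): print(n,"blue",x[0][4],x[1],x[2].min(0),x[2].max(0))
ps,pt=(239.4,160.3),(386.4,231.5)
print("sticktop",tri(s,ps,t,pt),onz(s,ps,.177),onz(t,pt,.177))
ps,pt=(398.3,153.9),(225.9,229.5)
print("lip",tri(s,ps,t,pt),onz(s,ps,.12),onz(t,pt,.12))
# block corners in top zoom
for z in[(30,382),(530,232),(580,370),(72,530)]:
    p=(np.array(z)+.5)/7-.5+[310,190]; print(onz(t,p,.04))
p=((np.array([492,314])+.5)/7-.5+[310,190]);print("corktop",onz(t,p,.088))
p=((np.array([205,288])+.5)/6-.5+[210,145]);print("corkface scene",onz(s,p,.08))
E
```

```text
s blue 49 [240.37 167.33] [238 159] [242 176]
s blue 57 [224.7  196.25] [222 188] [227 205]
t blue 14 [402.5 200.5] [400 198] [405 203]
t blue 12 [385.42 231.67] [383 230] [387 233]
sticktop (array([ 0.49729616, -0.24775919,  0.1753338 ]), np.float64(0.0012733411751100466)) [ 0.49978507 -0.2473046   0.177     ] [ 0.49704224 -0.24810153  0.177     ]
lip (array([0.51245663, 0.1640917 , 0.11898168]), np.float64(0.0041083579720205664)) [0.51362978 0.16568118 0.12      ] [0.51174304 0.16181046 0.12      ]
[ 0.47585169 -0.06731899  0.04      ]
[ 0.53401094 -0.27009546  0.04      ]
[ 0.47824023 -0.28785392  0.04      ]
[ 0.41722333 -0.08348749  0.04      ]
corktop [ 0.49719115 -0.24582716  0.088     ]
corkface scene [ 0.50681674 -0.24848468  0.08      ]
```

```bash
python3 - <<'E'
from h import *
s=manip.grab_frame("scene");t=manip.grab_frame("top")
print("decoy top",tri(s,(224.2,189),t,(404.5,199.5)))
p=(np.array([575,135])+.5)/7-.5+[310,190];print("decoy foot top",onz(t,p,0.005))
p=(np.array([135,562])+.5)/6-.5+[210,145];print("decoy foot scene",onz(s,p,0.0))
st=np.array([.4975,-.248]);q=manip.sense();R=q["eef_rot"];p=q["ee_pos"]
print("tool shift to above stick", R.T@(np.array([*st,.3147])-p), q["t"])
E
```

```text
decoy top (array([ 0.57903299, -0.29802789,  0.16366318]), np.float64(0.0033901757633238673))
decoy foot top [ 0.57861597 -0.29679909  0.005     ]
decoy foot scene [ 5.78665547e-01 -2.98971418e-01  1.11022302e-16]
tool shift to above stick [ 0.39935812 -0.13822151  0.08982359] 0.3
```

```bash
python3 -m creep '[{"x":0.04,"y":-0.014,"twist":-9},{"x":0.08,"y":-0.028,"twist":-18},{"x":0.12,"y":-0.042,"twist":-27},{"x":0.16,"y":-0.055,"twist":-36},{"x":0.2,"y":-0.069,"twist":-45},{"x":0.24,"y":-0.083,"twist":-54},{"x":0.28,"y":-0.097,"twist":-63},{"x":0.32,"y":-0.11,"twist":-72},{"x":0.36,"y":-0.124,"twist":-81},{"x":0.3994,"y":-0.1382,"twist":-90}]' 0.05
python3 -m creep '[{"x":0},{"x":0},{"x":0}]'
python3 - <<'E'
from h import *
q=manip.sense();print(q)
R=q["eef_rot"];print("need",R.T@(np.array([.4975,-.248,.3147])-q["ee_pos"]))
for n in("scene","top"):
    f=manip.grab_frame(n);im=f["image"][:,:,::-1]
    c=im[60:240,170:350] if n=="scene" else im[150:300,300:450]
    cv2.imwrite(f"pics/{n}1.png",cv2.resize(c,None,fx=3.3,fy=3.3,interpolation=cv2.INTER_CUBIC))
    print(n,proj(f,[q["ee_pos"]+R[:,2]*manip.grasp_offset]))
E
```

```text
{'t': 0.3, 'joint_pos': array([-1.26398130e+00,  1.25993335e-01, -3.99393848e-02,  1.40540965e+00,
        2.65556212e-05,  1.57080529e+00]), 'joint_vel': array([ 0.00083495, -0.00197495,  0.00156689, -0.00109355,  0.00052579,
       -0.00104562]), 'tau': array([ 6.16557136e-04, -4.35289621e+01,  3.52625442e+01,  8.26866628e-03,
        7.26863254e-05,  1.82300724e-06]), 'ee_pos': array([ 0.15854825, -0.50042674,  0.4044375 ]), 'eef_rot': array([[ 9.53303051e-01,  3.02015354e-01, -1.39602285e-04],
       [ 3.02015385e-01, -9.53302905e-01,  5.28562491e-04],
       [ 2.65507242e-05, -5.46042273e-04, -9.99999851e-01]]), 'wrist_force': array([ 0.25237306, -0.41823765, -0.39477995]), 'wrist_torque': array([-0.05479129, -0.0225971 , -0.05392178]), 'gripper_width': 0.08531495017140998}
need [ 0.39935812 -0.13822151  0.08982359]
scene [[128.13975665  84.08659719]]
top [[516.72190019 385.54654475]]invalid input at $[0]: expected keys x, y, z, twist
invalid input at $[0]: expected keys x, y, z, twist
```

View pics/scene1.png

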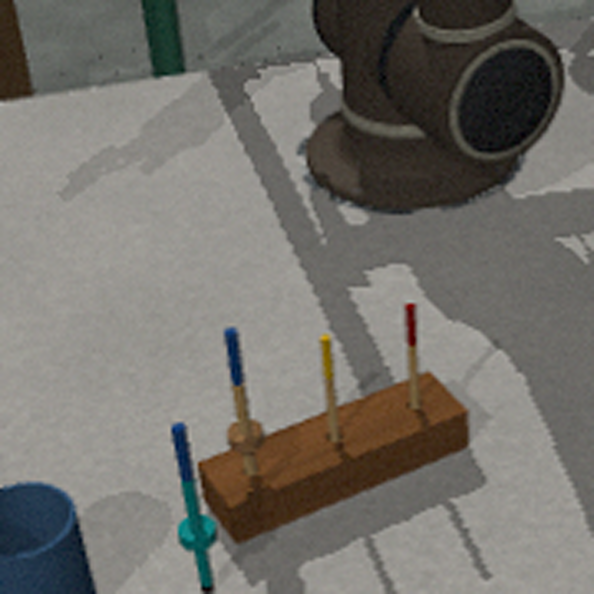

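View pics/top1.png

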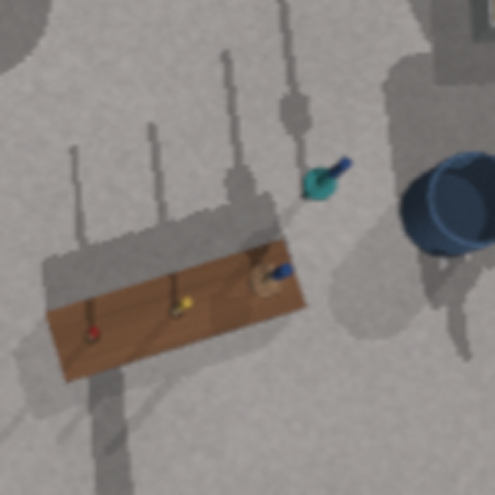

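The command was refused because every row needs all four keys. The pictures show the scene unchanged. I'll resend with full rows.

```bash
python3 -m creep '[{"x":0.04,"y":-0.014,"z":0,"twist":-9},{"x":0.08,"y":-0.028,"z":0,"twist":-18},{"x":0.12,"y":-0.042,"z":0,"twist":-27},{"x":0.16,"y":-0.055,"z":0,"twist":-36},{"x":0.2,"y":-0.069,"z":0,"twist":-45},{"x":0.24,"y":-0.083,"z":0,"twist":-54},{"x":0.28,"y":-0.097,"z":0,"twist":-63},{"x":0.32,"y":-0.11,"z":0,"twist":-72},{"x":0.36,"y":-0.124,"z":0,"twist":-81},{"x":0.3994,"y":-0.1382,"z":0,"twist":-90}]' 0.05
python3 -m creep '[{"x":0,"y":0,"z":0,"twist":0},{"x":0,"y":0,"z":0,"twist":0},{"x":0,"y":0,"z":0,"twist":0}]'
python3 - <<'E'
from h import *
q=manip.sense();print(q)
R=q["eef_rot"];print("need",R.T@(np.array([.4975,-.248,.3147])-q["ee_pos"]))
for n in("scene","top"):
    f=manip.grab_frame(n);im=f["image"][:,:,::-1]
    c=im[60:240,170:350] if n=="scene" else im[150:300,300:450]
    cv2.imwrite(f"pics/{n}2.png",cv2.resize(c,None,fx=3.3,fy=3.3,interpolation=cv2.INTER_CUBIC))
    print(n,proj(f,[q["ee_pos"]+R[:,2]*manip.grasp_offset]))
E
```

```text
t: 1.65
ee_pos: [0.4986, -0.2471, 0.4047]
eef_rot: [[-0.307, 0.952, 0.0], [0.952, 0.307, -0.0], [-0.0, 0.0, -1.0]]
wrist_force: [0.4, -0.7, 0.1]
gripper_width: 0.0499
t: 2.02
ee_pos: [0.4968, -0.2487, 0.4048]
eef_rot: [[-0.3, 0.954, -0.0], [0.954, 0.3, -0.0], [-0.0, -0.0, -1.0]]
wrist_force: [-0.3, -0.7, 0.4]
gripper_width: 0.0502
{'t': 2.025, 'joint_pos': array([-4.64074630e-01,  1.84326736e-01,  2.97185096e-02,  1.41619100e+00,
       -1.85594942e-04,  8.01822171e-01]), 'joint_vel': array([-5.39698150e-03, -1.31344239e-03, -7.65264398e-05, -4.98655100e-05,
        9.91940515e-04, -2.06785672e-03]), 'tau': array([ 4.38325563e-01, -4.70633626e+01,  3.52909076e+01, -1.44120390e-02,
        1.25577289e-02,  3.77491626e-03]), 'ee_pos': array([ 0.49683847, -0.24870983,  0.40484168]), 'eef_rot': array([[-3.00197342e-01,  9.53877114e-01, -8.56665877e-05],
       [ 9.53877109e-01,  3.00197326e-01, -1.64666754e-04],
       [-1.31354967e-04, -1.31147919e-04, -9.99999983e-01]]), 'wrist_force': array([-0.26512668, -0.68337606,  0.40194654]), 'wrist_torque': array([-0.0468927 , -0.01366092,  0.00778812]), 'gripper_width': 0.05022648081578861}
need [0.00049034 0.00085593 0.09014151]
scene [[235.03431281 134.46455863]]
top [[392.22099285 228.69928892]]
```

View pics/scene2.png

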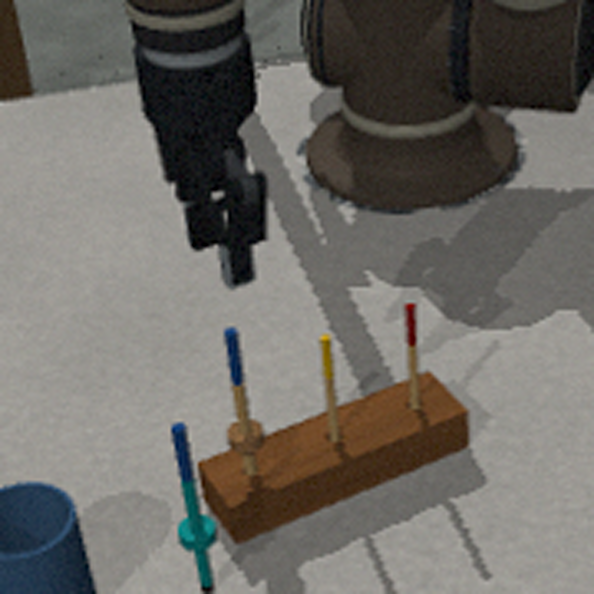

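View pics/top2.png

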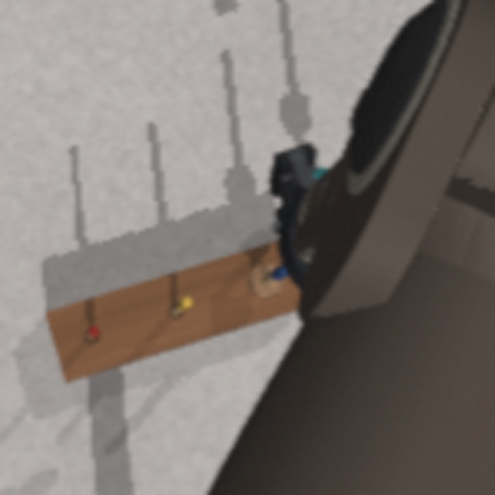

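The gripper is centred over the blue stick: its end is at about (235,355) in the scene crop, directly below the fingers at (235,270). I'll descend, then close.

```bash
python3 -m creep '[{"x":0.0005,"y":0.0009,"z":0.015,"twist":0},{"x":0.0005,"y":0.0009,"z":0.03,"twist":0},{"x":0.0005,"y":0.0009,"z":0.045,"twist":0},{"x":0.0005,"y":0.0009,"z":0.06,"twist":0},{"x":0.0005,"y":0.0009,"z":0.075,"twist":0},{"x":0.0005,"y":0.0009,"z":0.09,"twist":0},{"x":0.0005,"y":0.0009,"z":0.09,"twist":0},{"x":0.0005,"y":0.0009,"z":0.09,"twist":0}]'
python3 -m creep '[{"x":0,"y":0,"z":0,"twist":0},{"x":0,"y":0,"z":0,"twist":0},{"x":0,"y":0,"z":0,"twist":0},{"x":0,"y":0,"z":0,"twist":0},{"x":0,"y":0,"z":0,"twist":0},{"x":0,"y":0,"z":0,"twist":0}]' 0.0
python3 - <<'E'
from h import *
q=manip.sense();print(q["wrist_force"],q["joint_pos"])
for n in("scene",):
    f=manip.grab_frame(n);im=f["image"][:,:,::-1]
    c=im[100:240,200:340]
    cv2.imwrite(f"pics/{n}3.png",cv2.resize(c,None,fx=4.2,fy=4.2,interpolation=cv2.INTER_CUBIC))
E
```

```text
t: 3.12
ee_pos: [0.4984, -0.2474, 0.315]
eef_rot: [[-0.302, 0.953, 0.0], [0.953, 0.302, -0.0], [-0.0, 0.0, -1.0]]
wrist_force: [-0.6, -0.8, 1.2]
gripper_width: 0.0497
t: 3.88
ee_pos: [0.4983, -0.2474, 0.3149]
eef_rot: [[-0.302, 0.953, 0.0], [0.953, 0.302, -0.0], [-0.0, 0.0, -1.0]]
wrist_force: [-0.5, 0.1, 1.4]
gripper_width: 0.0084
[-0.48942131  0.13752835  1.40413782] [-4.60819217e-01  1.98589428e-01 -1.49954522e-01  1.22177088e+00
  4.37421196e-06  8.03201405e-01]
```

View pics/scene3.png

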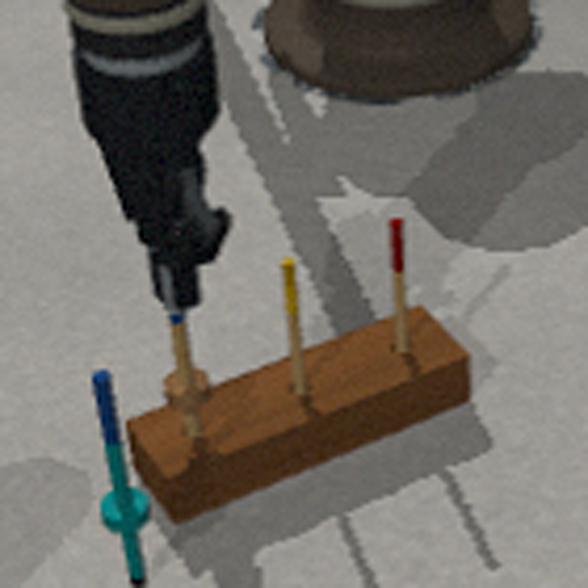

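The stick is gripped (opening 8.4 mm), with the pads at about (177,290) in the crop. Now lift.

```bash
python3 -m creep '[{"x":0,"y":0,"z":-0.01,"twist":0},{"x":0,"y":0,"z":-0.025,"twist":0},{"x":0,"y":0,"z":-0.04,"twist":0},{"x":0,"y":0,"z":-0.06,"twist":0},{"x":0,"y":0,"z":-0.08,"twist":0},{"x":0,"y":0,"z":-0.1,"twist":0},{"x":0,"y":0,"z":-0.12,"twist":0},{"x":0,"y":0,"z":-0.14,"twist":0},{"x":0,"y":0,"z":-0.155,"twist":0},{"x":0,"y":0,"z":-0.155,"twist":0}]'
python3 - <<'E'
from h import *
q=manip.sense();print(q["wrist_force"],q["gripper_width"]);R=q["eef_rot"]
print("to lip",R.T@(np.array([.5125,.164,q["ee_pos"][2]])-q["ee_pos"]))
for n in("scene","top"):
    f=manip.grab_frame(n);im=f["image"][:,:,::-1]
    c=im[40:240,180:380] if n=="scene" else im[150:300,300:450]
    cv2.imwrite(f"pics/{n}4.png",cv2.resize(c,None,fx=2.9,fy=2.9,interpolation=cv2.INTER_CUBIC))
E
```

```text
t: 5.18
ee_pos: [0.4983, -0.2473, 0.4717]
eef_rot: [[-0.302, 0.953, 0.003], [0.953, 0.302, -0.001], [-0.002, 0.002, -1.0]]
wrist_force: [0.2, 0.7, -0.8]
gripper_width: 0.0084
[ 0.16194182  0.67707844 -0.75940678] 0.008426871197957861
to lip [ 0.38783981  0.13778249 -0.00053489]
```

View pics/scene4.png

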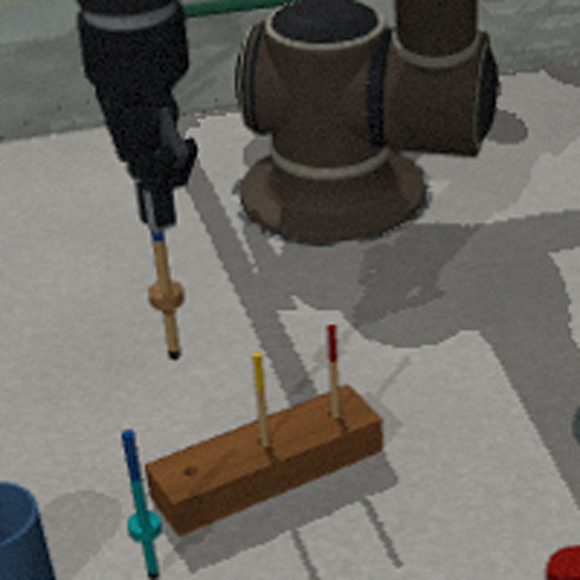

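The stick is out and hanging from the gripper, tip at about (175,355) in the crop. Now carry it over the bauble.

```bash
python3 -m creep '[{"x":0.02,"y":0.007,"z":0,"twist":0},{"x":0.06,"y":0.021,"z":0,"twist":0},{"x":0.105,"y":0.037,"z":0,"twist":0},{"x":0.155,"y":0.055,"z":0,"twist":0},{"x":0.205,"y":0.073,"z":0,"twist":0},{"x":0.255,"y":0.091,"z":0,"twist":0},{"x":0.305,"y":0.108,"z":0,"twist":0},{"x":0.35,"y":0.124,"z":0,"twist":0},{"x":0.38,"y":0.135,"z":0,"twist":0},{"x":0.3878,"y":0.1378,"z":0,"twist":0}]'
python3 -m creep '[{"x":0,"y":0,"z":0.006,"twist":0},{"x":0,"y":0,"z":0.015,"twist":0},{"x":0,"y":0,"z":0.025,"twist":0},{"x":0,"y":0,"z":0.03,"twist":0},{"x":0,"y":0,"z":0.03,"twist":0}]'
python3 - <<'E'
from h import *
q=manip.sense();print(q["wrist_force"],q["joint_pos"]);R=q["eef_rot"];print(R)
for n in("scene","top"):
    f=manip.grab_frame(n);im=f["image"][:,:,::-1]
    cv2.imwrite(f"pics/{n}5full.png",im)
    c=im[80:200,350:440] if n=="scene" else im[190:270,190:270]
    cv2.imwrite(f"pics/{n}5.png",cv2.resize(c,None,fx=[8,5][n=="scene"],fy=[8,5][n=="scene"],interpolation=cv2.INTER_CUBIC))
E
```

```text
t: 6.52
ee_pos: [0.5117, 0.1664, 0.4689]
eef_rot: [[-0.305, 0.952, -0.001], [0.952, 0.305, -0.0], [0.0, -0.001, -1.0]]
wrist_force: [-0.1, -0.7, 0.4]
gripper_width: 0.0086
t: 7.15
ee_pos: [0.5125, 0.1635, 0.4392]
eef_rot: [[-0.301, 0.954, -0.001], [0.954, 0.301, -0.0], [-0.0, -0.001, -1.0]]
wrist_force: [0.1, -0.1, -0.5]
gripper_width: 0.0084
[ 0.1288767  -0.12880479 -0.45000714] [ 3.08805390e-01  1.54261155e-01  6.88258197e-02  1.48623335e+00
 -2.22602393e-05  1.57357998e+00]
[[-3.01267617e-01  9.53539272e-01 -8.24327265e-04]
 [ 9.53539628e-01  3.01267482e-01 -2.86334807e-04]
 [-2.46884841e-05 -8.72292119e-04 -9.99999619e-01]]
```

View pics/scene5.png

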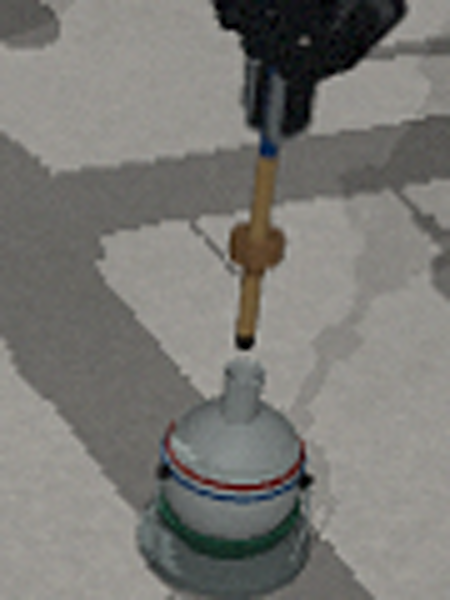

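View pics/top5.png

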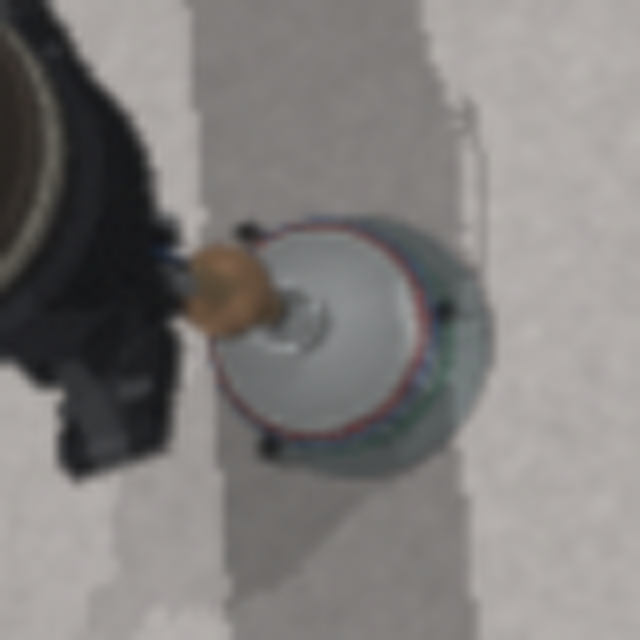

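```bash
python3 - <<'E'
from h import *
q=manip.sense();R=q["eef_rot"];tcp=q["ee_pos"]
s=manip.grab_frame("scene");t=manip.grab_frame("top")
tip=tcp+R[:,2]*(.1547+.148)
pts=np.array([tip,tip+[0,0,.01],tip+[0,0,.063],tip+[0,0,.075],[.5125,.164,.12]])
print(tip);print(proj(s,pts));print(proj(t,pts))
for n,f,(x0,y0,w,h),k in(("s",s,(375,110,50,60),10),("t",t,(205,215,35,30),18)):
    c=cv2.resize(f["image"][y0:y0+h,x0:x0+w,::-1],None,fx=k,fy=k,interpolation=cv2.INTER_CUBIC)
    for i,p in enumerate(proj(f,pts)):
        z=((p-[x0,y0]+.5)*k).round().astype(int); cv2.drawMarker(c,tuple(map(int,z)),(0,255,0) if i<4 else (0,0,255),cv2.MARKER_CROSS,10,1)
    cv2.imwrite(f"pics/{n}6.png",c)
E
```

```text
[0.51264713 0.16375226 0.13720456]
[[398.14770713 148.5110563 ]
 [398.54003935 145.38994131]
 [400.67495602 128.30369937]
 [401.17155229 124.3039956 ]
 [397.54495185 153.75966046]]
[[223.55614845 228.5221512 ]
 [222.59100952 228.13945902]
 [217.13348975 225.9751373 ]
 [215.81142451 225.45075277]
 [225.07640835 229.21996738]]
```

View pics/s6.png

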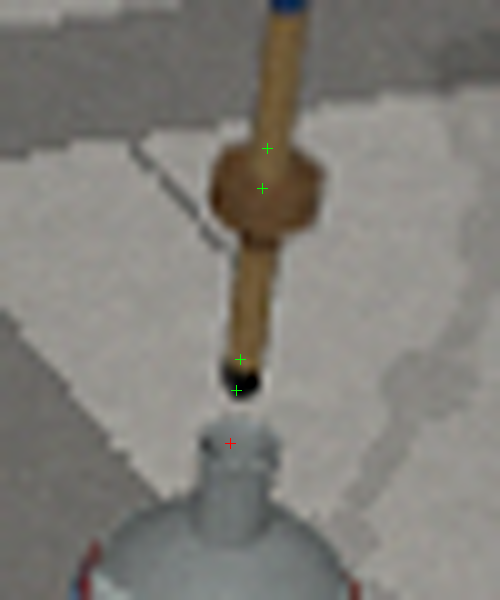

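View pics/t6.png

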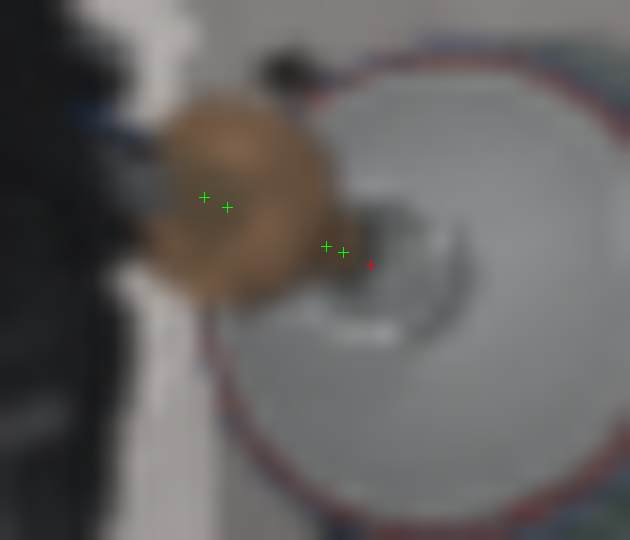

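Scene crop: the tip is at about (242,393) and the lip centre at about (241,440). Top crop: the cork is at about (240,205) and the lip at about (388,268). Against the predicted points, the stick and lip have nearly the same calibration offset in both views. The lip is about 1 mm further in +y, so I'll correct for that and let the tip into the neck.

```bash
python3 -m creep '[{"x":0.001,"y":0.0003,"z":0.005,"twist":0},{"x":0.001,"y":0.0003,"z":0.01,"twist":0},{"x":0.001,"y":0.0003,"z":0.014,"twist":0},{"x":0.001,"y":0.0003,"z":0.018,"twist":0},{"x":0.001,"y":0.0003,"z":0.022,"twist":0},{"x":0.001,"y":0.0003,"z":0.026,"twist":0},{"x":0.001,"y":0.0003,"z":0.03,"twist":0},{"x":0.001,"y":0.0003,"z":0.03,"twist":0}]'
cat > look.py <<'E'
from h import *
import sys
n=sys.argv[1]
q=manip.sense();print(q["t"],q["wrist_force"],q["wrist_torque"],q["ee_pos"])
s=manip.grab_frame("scene");t=manip.grab_frame("top")
a=cv2.resize(s["image"][100:170,370:430,::-1],None,fx=8,fy=8,interpolation=cv2.INTER_CUBIC)
b=cv2.resize(t["image"][205:250,200:245,::-1],None,fx=7,fy=7,interpolation=cv2.INTER_CUBIC)
c=np.zeros((560,800,3),np.uint8);c[:560,:480]=a;c[:315,482:797]=b
cv2.imwrite(f"pics/look{n}.png",c)
E
python3 look.py 7
```

```text
t: 8.35
ee_pos: [0.5124, 0.165, 0.4093]
eef_rot: [[-0.302, 0.953, -0.001], [0.953, 0.302, -0.0], [0.0, -0.001, -1.0]]
wrist_force: [0.1, 0.2, -0.2]
gripper_width: 0.0078
8.35 [ 0.07112003  0.19930883 -0.1719923 ] [-0.00882275 -0.02316359 -0.00033073] [0.51242986 0.16495626 0.4093242 ]
```

View pics/look7.png

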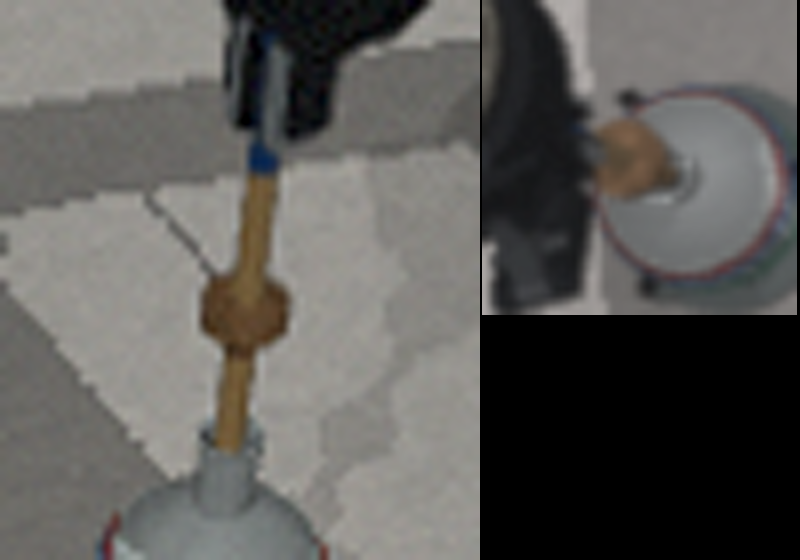

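The tip is inside the neck. In the scene crop the stick crosses the lip at x of about 232, and the lip spans 200–264. Forces are near zero, so I'll continue until just above cork contact.

```bash
python3 -m creep '[{"x":0,"y":0,"z":0.004,"twist":0},{"x":0,"y":0,"z":0.008,"twist":0},{"x":0,"y":0,"z":0.012,"twist":0},{"x":0,"y":0,"z":0.016,"twist":0},{"x":0,"y":0,"z":0.02,"twist":0},{"x":0,"y":0,"z":0.024,"twist":0},{"x":0,"y":0,"z":0.027,"twist":0},{"x":0,"y":0,"z":0.03,"twist":0},{"x":0,"y":0,"z":0.03,"twist":0}]'
python3 look.py 8
```

```text
t: 9.57
ee_pos: [0.5124, 0.165, 0.3794]
eef_rot: [[-0.302, 0.953, -0.0], [0.953, 0.302, -0.0], [0.0, -0.0, -1.0]]
wrist_force: [-0.2, 0.9, -1.6]
gripper_width: 0.0083
9.575 [-0.19037884  0.94058018 -1.55957961] [ 0.00826026 -0.02402391 -0.00353212] [0.51243901 0.16497715 0.37944096]
```

View pics/look8.png

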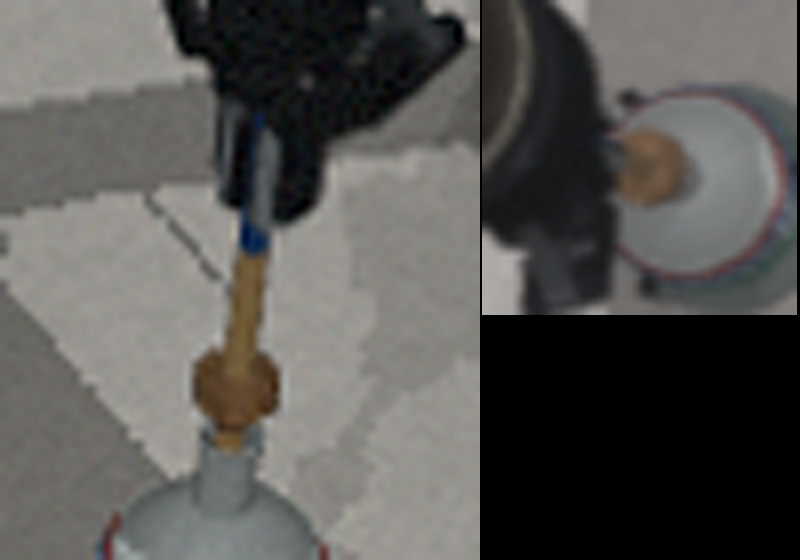

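The cork's plug is just above the mouth at (235,430) and is centred. I'll go slower now.

```bash
python3 -m creep '[{"x":0,"y":0,"z":0.002,"twist":0},{"x":0,"y":0,"z":0.004,"twist":0},{"x":0,"y":0,"z":0.006,"twist":0},{"x":0,"y":0,"z":0.008,"twist":0},{"x":0,"y":0,"z":0.008,"twist":0}]'
python3 -m creep '[{"x":0,"y":0,"z":0.0015,"twist":0},{"x":0,"y":0,"z":0.003,"twist":0},{"x":0,"y":0,"z":0.004,"twist":0},{"x":0,"y":0,"z":0.004,"twist":0}]'
python3 look.py 9
```

```text
t: 10.3
ee_pos: [0.5125, 0.165, 0.3714]
eef_rot: [[-0.302, 0.953, -0.0], [0.953, 0.302, -0.0], [0.0, -0.0, -1.0]]
wrist_force: [0.3, 0.8, 0.7]
gripper_width: 0.0081
t: 10.8
ee_pos: [0.5125, 0.165, 0.3676]
eef_rot: [[-0.302, 0.953, -0.0], [0.953, 0.302, -0.0], [-0.0, -0.0, -1.0]]
wrist_force: [-0.7, 0.4, -0.8]
gripper_width: 0.0081
10.8 [-0.70153368  0.4353333  -0.81914108] [-0.01200881  0.02002695  0.01916418] [0.51247578 0.16497902 0.36760369]
```

View pics/look9.png

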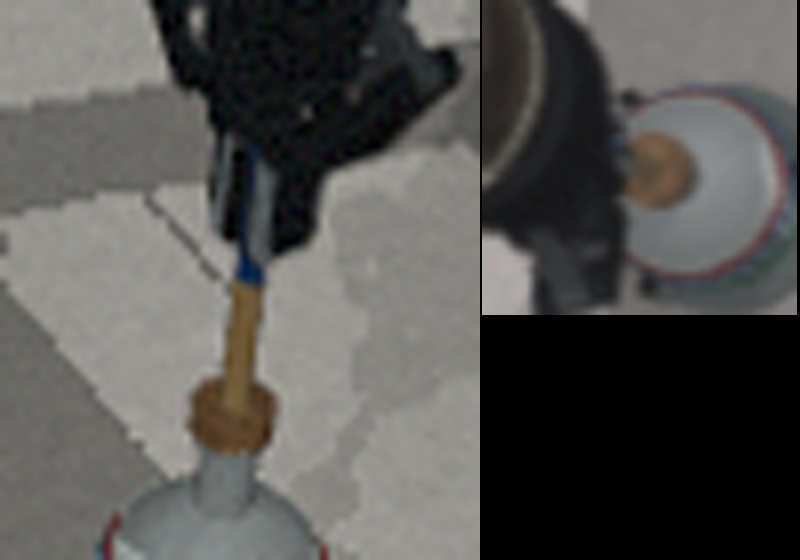

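The cork is just above the lip at (232,440) and there is no force yet.

```bash
for i in 1; do :; done
python3 -m creep '[{"x":0,"y":0,"z":0.0007,"twist":0},{"x":0,"y":0,"z":0.0014,"twist":0},{"x":0,"y":0,"z":0.002,"twist":0},{"x":0,"y":0,"z":0.002,"twist":0}]'|grep -E "ee_pos|force"
python3 -m creep '[{"x":0,"y":0,"z":0.0007,"twist":0},{"x":0,"y":0,"z":0.0014,"twist":0},{"x":0,"y":0,"z":0.002,"twist":0},{"x":0,"y":0,"z":0.002,"twist":0}]'|grep -E "ee_pos|force"
python3 -m creep '[{"x":0,"y":0,"z":0.0007,"twist":0},{"x":0,"y":0,"z":0.0014,"twist":0},{"x":0,"y":0,"z":0.002,"twist":0},{"x":0,"y":0,"z":0.002,"twist":0}]'|grep -E "ee_pos|force"
python3 -m creep '[{"x":0,"y":0,"z":0.0007,"twist":0},{"x":0,"y":0,"z":0.0014,"twist":0},{"x":0,"y":0,"z":0.002,"twist":0},{"x":0,"y":0,"z":0.002,"twist":0}]'|grep -E "ee_pos|force"
python3 look.py 10
```

```text
ee_pos: [0.5125, 0.165, 0.3661]
wrist_force: [-1.9, -0.1, 4.5]
ee_pos: [0.5125, 0.165, 0.3637]
wrist_force: [-0.9, -0.3, 3.7]
ee_pos: [0.5125, 0.165, 0.3616]
wrist_force: [-1.0, 0.6, 4.9]
ee_pos: [0.5125, 0.165, 0.3596]
wrist_force: [-0.7, -0.7, 3.9]
12.9 [-0.66256582 -0.70726429  3.88250499] [0.00780315 0.03889565 0.00275444] [0.51251714 0.16498341 0.35962234]
```

View pics/look10.png

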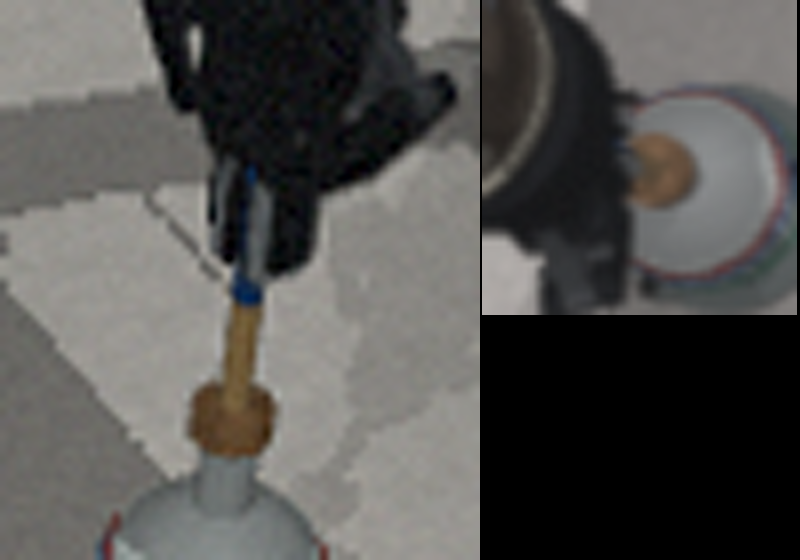

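The cork landed at TCP z of about 0.366 with a steady force of about 4–5 N, so it is now sliding along the stick. The rim's lower edge at crop y of about 456 matches a seated rim (predicted 457), centred at x of about 232 against 230. I'll push on slowly.

```bash
python3 -m creep '[{"x":0,"y":0,"z":0.001,"twist":0},{"x":0,"y":0,"z":0.002,"twist":0},{"x":0,"y":0,"z":0.003,"twist":0},{"x":0,"y":0,"z":0.004,"twist":0},{"x":0,"y":0,"z":0.005,"twist":0},{"x":0,"y":0,"z":0.006,"twist":0}]'|grep -E "ee_pos|force"
python3 -m creep '[{"x":0,"y":0,"z":0.001,"twist":0},{"x":0,"y":0,"z":0.002,"twist":0},{"x":0,"y":0,"z":0.003,"twist":0},{"x":0,"y":0,"z":0.004,"twist":0},{"x":0,"y":0,"z":0.005,"twist":0},{"x":0,"y":0,"z":0.005,"twist":0}]'|grep -E "ee_pos|force"
python3 look.py 11
```

```text
ee_pos: [0.5125, 0.165, 0.3536]
wrist_force: [-0.4, -0.7, 4.8]
ee_pos: [0.5125, 0.165, 0.3485]
wrist_force: [0.4, -0.5, 3.1]
14.5 [ 0.4459149  -0.53035743  3.11787959] [ 0.03383542 -0.05617015  0.03895423] [0.51252286 0.16500478 0.34852422]
```

View pics/look11.png

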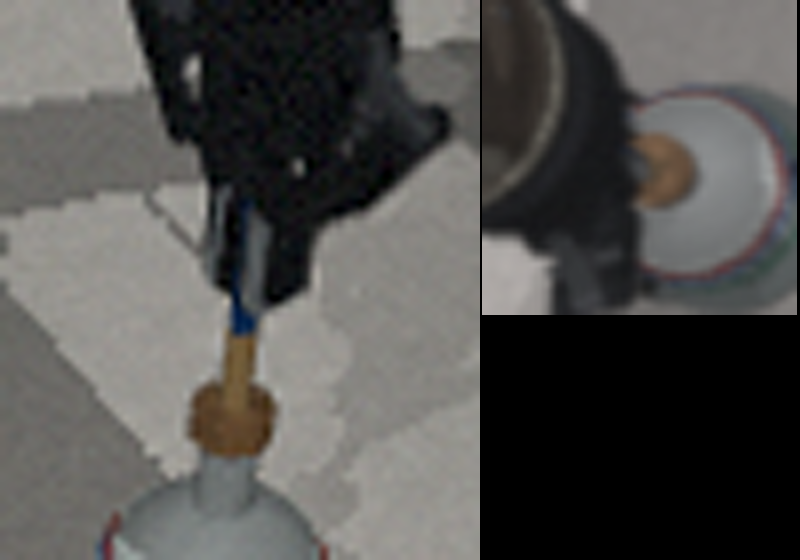

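Cork seated and unmoved at (232,425), and the stick is sliding through. Now 1 mm calls, each gated on the measured force.

```bash
cat > ok.py <<'E'
import sys
from cell import manip
q=manip.sense();f=q["wrist_force"];print(round(q["t"],2),"z %.4f"%q["ee_pos"][2],f.round(2),round(q["gripper_width"],4))
sys.exit(0 if f[2]<6.8 else 1)
E
python3 -m creep '[{"x":0,"y":0,"z":0.0005,"twist":0},{"x":0,"y":0,"z":0.001,"twist":0},{"x":0,"y":0,"z":0.001,"twist":0}]' >/dev/null && python3 ok.py && python3 -m creep '[{"x":0,"y":0,"z":0.0005,"twist":0},{"x":0,"y":0,"z":0.001,"twist":0},{"x":0,"y":0,"z":0.001,"twist":0}]' >/dev/null && python3 ok.py && python3 -m creep '[{"x":0,"y":0,"z":0.0005,"twist":0},{"x":0,"y":0,"z":0.001,"twist":0},{"x":0,"y":0,"z":0.001,"twist":0}]' >/dev/null && python3 ok.py && python3 -m creep '[{"x":0,"y":0,"z":0.0005,"twist":0},{"x":0,"y":0,"z":0.001,"twist":0},{"x":0,"y":0,"z":0.001,"twist":0}]' >/dev/null && python3 ok.py && python3 -m creep '[{"x":0,"y":0,"z":0.0005,"twist":0},{"x":0,"y":0,"z":0.001,"twist":0},{"x":0,"y":0,"z":0.001,"twist":0}]' >/dev/null && python3 ok.py && python3 -m creep '[{"x":0,"y":0,"z":0.0005,"twist":0},{"x":0,"y":0,"z":0.001,"twist":0},{"x":0,"y":0,"z":0.001,"twist":0}]' >/dev/null && python3 ok.py
```

```text
14.97 z 0.3477 [-0.15 -0.24  5.  ] 0.0083
15.35 z 0.3466 [-0.43  0.38  3.66] 0.0081
15.72 z 0.3456 [-0.43  0.07  3.91] 0.0084
16.1 z 0.3446 [-0.02 -0.17  4.18] 0.0081
16.48 z 0.3437 [ 0.1  -0.64  3.34] 0.0081
16.85 z 0.3426 [ 0.58 -0.77  3.99] 0.0083
```

```bash

python3 -m creep '[{"x":0,"y":0,"z":0.0005,"twist":0},{"x":0,"y":0,"z":0.001,"twist":0},{"x":0,"y":0,"z":0.001,"twist":0}]' >/dev/null && python3 ok.py && python3 -m creep '[{"x":0,"y":0,"z":0.0005,"twist":0},{"x":0,"y":0,"z":0.001,"twist":0},{"x":0,"y":0,"z":0.001,"twist":0}]' >/dev/null && python3 ok.py && python3 -m creep '[{"x":0,"y":0,"z":0.0005,"twist":0},{"x":0,"y":0,"z":0.001,"twist":0},{"x":0,"y":0,"z":0.001,"twist":0}]' >/dev/null && python3 ok.py && python3 -m creep '[{"x":0,"y":0,"z":0.0005,"twist":0},{"x":0,"y":0,"z":0.001,"twist":0},{"x":0,"y":0,"z":0.001,"twist":0}]' >/dev/null && python3 ok.py && python3 -m creep '[{"x":0,"y":0,"z":0.0005,"twist":0},{"x":0,"y":0,"z":0.001,"twist":0},{"x":0,"y":0,"z":0.001,"twist":0}]' >/dev/null && python3 ok.py && python3 -m creep '[{"x":0,"y":0,"z":0.0005,"twist":0},{"x":0,"y":0,"z":0.001,"twist":0},{"x":0,"y":0,"z":0.001,"twist":0}]' >/dev/null && python3 ok.py && python3 -m creep '[{"x":0,"y":0,"z":0.0005,"twist":0},{"x":0,"y":0,"z":0.001,"twist":0},{"x":0,"y":0,"z":0.001,"twist":0}]' >/dev/null && python3 ok.py && python3 -m creep '[{"x":0,"y":0,"z":0.0005,"twist":0},{"x":0,"y":0,"z":0.001,"twist":0},{"x":0,"y":0,"z":0.001,"twist":0}]' >/dev/null && python3 ok.py
```

```text
17.23 z 0.3416 [0.96 0.3  2.82] 0.0082
17.6 z 0.3406 [-0.5   0.8   4.51] 0.008
17.98 z 0.3396 [-0.7  -0.5   4.82] 0.0081
18.35 z 0.3386 [-0.11  0.31  4.64] 0.0081
18.73 z 0.3376 [-0.29 -0.43  4.66] 0.0082
19.1 z 0.3366 [-0.32  0.99  4.32] 0.0085
19.48 z 0.3356 [-0.49  0.97  3.92] 0.0083
19.85 z 0.3346 [0.24 0.4  3.89] 0.0082
```

```bash

python3 -m creep '[{"x":0,"y":0,"z":0.0005,"twist":0},{"x":0,"y":0,"z":0.001,"twist":0},{"x":0,"y":0,"z":0.001,"twist":0}]' >/dev/null && python3 ok.py && python3 -m creep '[{"x":0,"y":0,"z":0.0005,"twist":0},{"x":0,"y":0,"z":0.001,"twist":0},{"x":0,"y":0,"z":0.001,"twist":0}]' >/dev/null && python3 ok.py && python3 -m creep '[{"x":0,"y":0,"z":0.0005,"twist":0},{"x":0,"y":0,"z":0.001,"twist":0},{"x":0,"y":0,"z":0.001,"twist":0}]' >/dev/null && python3 ok.py && python3 -m creep '[{"x":0,"y":0,"z":0.0005,"twist":0},{"x":0,"y":0,"z":0.001,"twist":0},{"x":0,"y":0,"z":0.001,"twist":0}]' >/dev/null && python3 ok.py && python3 -m creep '[{"x":0,"y":0,"z":0.0005,"twist":0},{"x":0,"y":0,"z":0.001,"twist":0},{"x":0,"y":0,"z":0.001,"twist":0}]' >/dev/null && python3 ok.py && python3 -m creep '[{"x":0,"y":0,"z":0.0005,"twist":0},{"x":0,"y":0,"z":0.001,"twist":0},{"x":0,"y":0,"z":0.001,"twist":0}]' >/dev/null && python3 ok.py && python3 -m creep '[{"x":0,"y":0,"z":0.0005,"twist":0},{"x":0,"y":0,"z":0.001,"twist":0},{"x":0,"y":0,"z":0.001,"twist":0}]' >/dev/null && python3 ok.py && python3 -m creep '[{"x":0,"y":0,"z":0.0005,"twist":0},{"x":0,"y":0,"z":0.001,"twist":0},{"x":0,"y":0,"z":0.001,"twist":0}]' >/dev/null && python3 ok.py
```

```text
20.23 z 0.3336 [-0.14  0.52  5.  ] 0.0085
20.6 z 0.3326 [-0.05 -0.48  3.26] 0.0084
20.98 z 0.3316 [-0.52  0.57  3.83] 0.0086
21.35 z 0.3308 [-1.03 -0.58  5.5 ] 0.0083
21.73 z 0.3303 [-0.92 -1.    9.83] 0.0088
```

It bottomed at TCP z of about 0.331, so the tip is at about 0.028, or 92 mm below the lip and within 80–102. Total force is 9.8 N. I'll hold briefly, check, then release.

```bash

python3 -m creep '[{"x":0,"y":0,"z":0,"twist":0},{"x":0,"y":0,"z":0,"twist":0}]' >/dev/null; python3 ok.py; python3 -m creep '[{"x":0,"y":0,"z":0,"twist":0}]' >/dev/null; python3 ok.py; python3 look.py 12
```

```text
21.98 z 0.3303 [-1.57 -0.54  8.04] 0.0081
22.1 z 0.3303 [-1.96 -0.69  7.55] 0.0079
22.1 [-1.95839154 -0.6891871   7.55148397] [-0.08368029  0.45312278 -0.02619998] [0.51240688 0.164969   0.33032273]
```

View pics/look12.png

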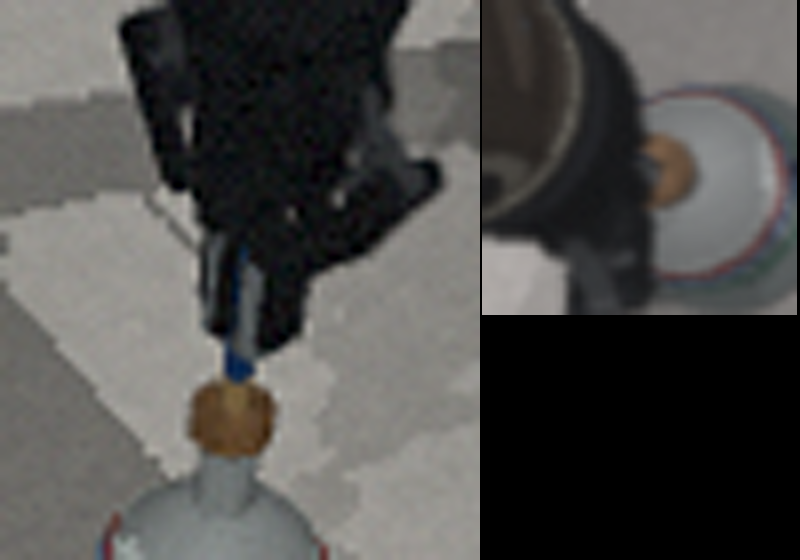

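The force holds at 7.5–8 N. The cork takes at most 5 N, so the tip has at least 2.5 N. The cork is still seated at (232,425). Now release and rise.

```bash

python3 -m creep '[{"x":0,"y":0,"z":0,"twist":0},{"x":0,"y":0,"z":0,"twist":0},{"x":0,"y":0,"z":0,"twist":0},{"x":0,"y":0,"z":0,"twist":0},{"x":0,"y":0,"z":0,"twist":0}]' 0.045; python3 look.py 13
```

```text
t: 22.82
ee_pos: [0.5125, 0.165, 0.3296]
eef_rot: [[-0.302, 0.953, -0.0], [0.953, 0.302, -0.0], [0.0, -0.0, -1.0]]
wrist_force: [0.7, -0.1, 0.0]
gripper_width: 0.0454
22.825 [ 0.71649712 -0.10011057  0.03147722] [ 0.03637147 -0.00815114  0.03564835] [0.51250218 0.16500179 0.32960834]
```

View pics/look13.png

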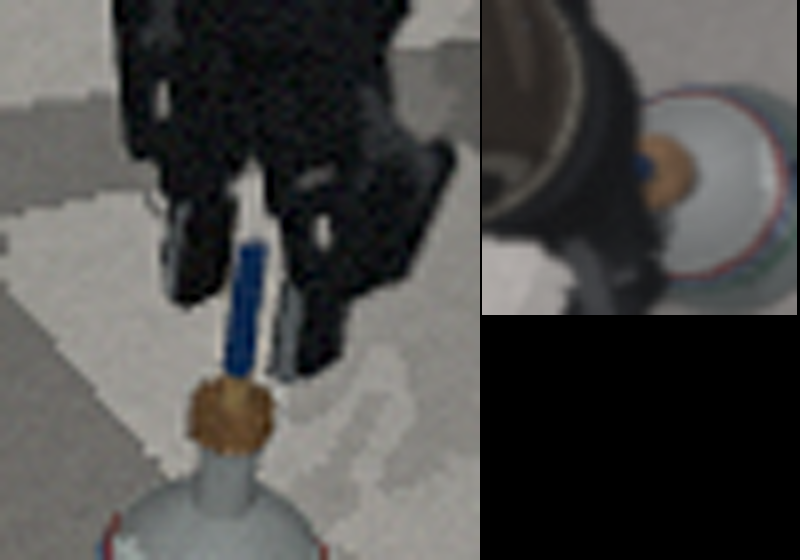

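```bash

python3 -m creep '[{"x":0,"y":0,"z":-0.005,"twist":0},{"x":0,"y":0,"z":-0.015,"twist":0},{"x":0,"y":0,"z":-0.03,"twist":0},{"x":0,"y":0,"z":-0.05,"twist":0},{"x":0,"y":0,"z":-0.075,"twist":0},{"x":0,"y":0,"z":-0.1,"twist":0},{"x":0,"y":0,"z":-0.12,"twist":0},{"x":0,"y":0,"z":-0.12,"twist":0},{"x":0,"y":0,"z":-0.12,"twist":0}]'
python3 look.py 14
python3 - <<'E'
from h import *
for n in("scene","top"):
    f=manip.grab_frame(n);cv2.imwrite(f"pics/{n}15.png",f["image"][:,:,::-1])
    for x in blobs(f,(105,100,40),(125,255,255),(370,100,430,170) if n=="scene" else (200,205,245,250)): print(n,x[0][4],x[1],x[2].min(0),x[2].max(0))
    print(proj(f,[[.5125,.1645,.12],[.5125,.1645,.132],[.5125,.1645,.146],[.5125,.1645,.194]]))
E
```

```text
t: 24.05
ee_pos: [0.5125, 0.165, 0.4494]
eef_rot: [[-0.302, 0.953, -0.0], [0.953, 0.302, -0.0], [-0.0, -0.0, -1.0]]
wrist_force: [0.1, 0.2, -0.8]
gripper_width: 0.0446
24.05 [ 0.12230003  0.16049036 -0.77138765] [-0.02564864  0.00470289  0.08115224] [0.51248385 0.16497404 0.44939443]
scene 53 [400.32 138.68] [398 131] [402 146]
[[397.7194625  153.72854038]
 [398.18527263 150.04483957]
 [398.73465454 145.68996016]
 [400.66773046 130.27651454]]
top 16 [219.62 226.75] [217 225] [223 228]
[[224.88626555 229.22187112]
 [223.76133444 228.77789785]
 [222.41464054 228.24637058]
 [217.49533234 226.30447432]]
```

View pics/look14.png

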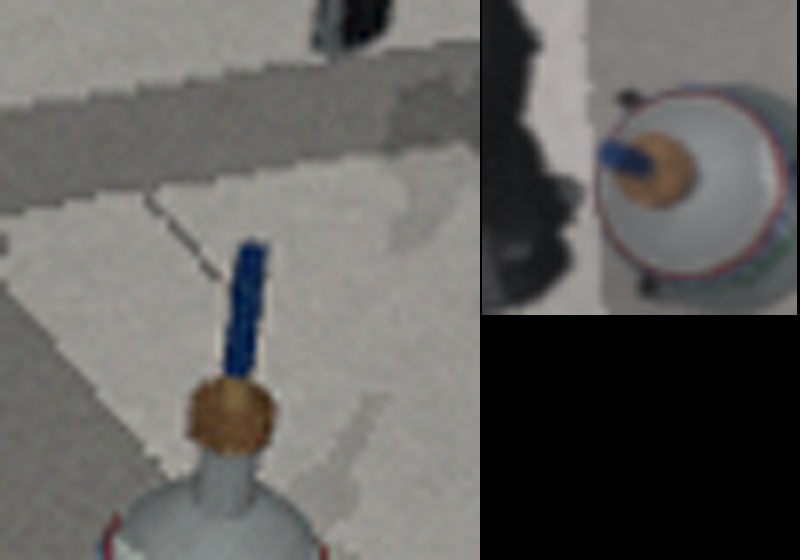

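View pics/scene15.png

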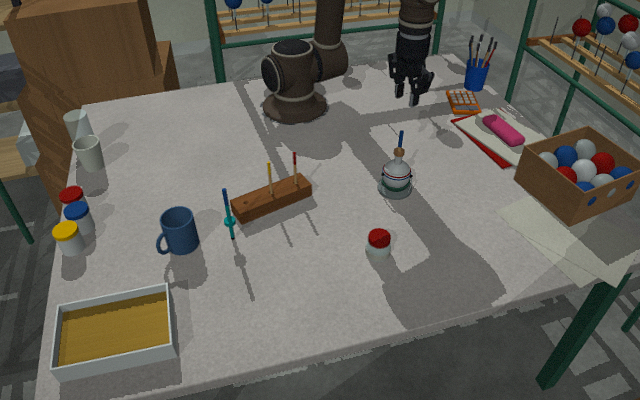

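The stick stands upright. Its blue part, (398–402, 131–146), matches a vertical stick with its top at 0.193 m. The cork is on the lip at (232,425), and the other things on the bench have not moved. I'm handing in.

```bash
python3 -c "
from cell import manip
print(manip.hand_in())"
```

```text
the job is handed in; nothing more can be done
None
```

The corked stick now stands on its own in the silver bauble, bottomed and with the cork in the neck, and I handed the job in at about 24 s of the 58 s allowed. `hand_in()` gives no verdict, so these are only my own checks.

- **Pressing:** The cork landed on the lip and slid along the stick at a steady 4–5 N. The tip then bottomed about 92 mm below the lip. The highest total force I read was 9.8 N, settling to about 7.5 N before I let go. These are readings at the end of each step, not a continuous record.
- **Final state:** After I let go and pulled back, the stick's top end fits an upright stick with its tip near 0.028 m, which agrees with where it bottomed. The cork is centred on the neck.
- **Other things on the bench:** In the last scene picture the other two sticks, the jar, the mug and the turquoise stick look unmoved, and the gripper is clear of everything.

**Less certain:**
- The two cameras disagreed by about 4 mm on the lip position. I aligned the stick to the neck by comparing the two within each picture instead.
- The first move command was refused for missing keys; nothing moved.
- The sideways force rose to about 2 N while I held the tip on the bottom, and it was gone after release.
- On release the rubber springing back seems to have lifted the cork up to about 1 mm, well within the 4 mm allowed.

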